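# Load a gluing tube with wooden discs up to the mark

## Robot

A 6-joint arm with a two-finger parallel gripper is mounted at the origin on a cart in front of the work surface, level with it; the furniture and walls round the work are solid. World frame = base frame: x ahead of the robot, y to its left, z up, the work surface at z = 0. Lengths are in m, angles in rad, forces in N, time in s.
With the tool pointing down it reaches from about 0.275 to 0.85 m from the base axis. Payload 5.2 kg.
Tool frame: the origin (TCP) lies at the very end of the fingers, on their centre line; the grasp point (between the pads) lies 19 mm behind it; z points along the fingers, y is the line along which they close (so a half turn about z gives the same grasp; the last joint's range is limited). The gripper opens to 85 mm and grips with 20 to 120 N. Pads are 22 mm wide; open, the fingers measure 114 mm over their backs; the gripper's body (76 mm by 85 mm) begins 54 mm behind the grasp point. The pads swing forward as they close: fully open they stand 13 mm farther back than shut.
Start: joints at [1.074, 0.259, 1.535, -0, 1.348, -0.203], TCP at [0.159, 0.526, 0.231] pointing down, gripper open.
Joint ranges: [-3.14, 3.14], [-0.91, 2.08], [0.19, 2.58], [-1.22, 4.36], [0.22, 2.71], [-3.12, 3.12]. Speed limits (rad/s): [2.57, 2.57, 3.14, 3.14, 3.14, 3.14].

## Interface

Orientations are given as a rotation vector (axis times angle).
In Python, from plant import ctrl gives the robot as it stands.
- The arm moves only by the tool hand_motion, called after "Call:" by a JSON object that holds its "op" and its "data". Schema: {"type":"object","properties":{"steps":{"type":"array","items":{"type":"array","items":{"type":"number"},"minItems":7,"maxItems":7},"minItems":1,"maxItems":20},"force":{"type":"number"},"only":{"type":"string"},"quiet":{"type":"boolean"},"lines":{"type":"string"}},"required":["steps"],"additionalProperties":false}. steps is a list of rows, 1 to 20 of them, each of 7 numbers: the finger opening in m, then dx, dy, dz in m, then a rotation vector rx, ry, rz in rad; each row shifts and turns the commanded pose from where the row before left it, along the tool's axes as they then stand; what a row does not reach is not made up. A row lasts 1/10 s, in which the tool goes at most 0.05 m and 0.15 rad, less where a joint would pass 70% of its speed; a pose out of reach is approached as far as the arm can. The fingers move at their own pace and stop on an object; force is the grip in N (left out, the last holds). Time passes only in rows, so rows that do not move let the fingers close. The tool returns the time, the measured TCP pose, the force, the opening and the grip force at its end. only (a regular expression) keeps the lines of the reply that match it, lines (a string "A,B") keeps lines A to B, and quiet returns only ok. Input that does not fit is refused with a message, and nothing moves.
- ctrl.get_state(): the state, without advancing time (a new reading comes with each control period).
- ctrl.capture(name): name is "scene" or "top" or "wrist"; returns a dict with "pixels" (420x560x3 uint8, blue, green, red), "K" (3x3 intrinsics, pixels), "R" (3x3) and "t" (3): a world point X has camera coordinates R X + t. Camera axes: x right, y down, z forward; pixel columns grow to the right and rows downward; lengths in m; the calibration is good to about 2 mm. A picture is of the moment at which its call begins. There is no depth.
- ctrl.job_done(): hands the job in; it is judged then, once.
The state is a dict: "time": time; "joint_pos": joint angles; "dq": joint speeds; "joint_efforts": joint torques, N m; "ee_pos": TCP position; "orientation": TCP orientation; "ft_force": force on the tool from outside, world axes, zero at the start; "ft_torque": the same for the moment, N m; "width": finger opening in m; "gripper_force": force on a finger pad.
Only numpy, scipy, OpenCV 4.12 (cv2) and the standard library are available. Lean on these libraries where they do the work, as an engineer would, in place of code of your own. Each camera call takes 0.05 s, during which the arm holds its last target. There are 200 camera calls.

## Task

Pull the wooden ram up out of the clear gluing tube and stand it upright in the blue parking ring. Then, with the ram parked, stack wooden discs flat in the tube, one on another, until the top of the stack lies between the two red rings round the tube; after that stand the ram back in the tube, upright on the stack. Lay every disc left over flat in the grey tray, and leave the glue bottle, spirit level and screw box where they are.

Things in the scene. Friction and masses are not known exactly. Their poses are not given: they have to be found in the camera images.
- tube: clear upright plastic tube, fixed to the bench on a round foot (104 mm wide, 6 mm thick). Bore 66 mm, walls 4 mm, inner floor 6 mm and mouth 114 mm above the bench; the top 10 mm flares to a 76 mm bore (84 mm outside). May change places with the parking ring. Origin on its axis at bench height, z up. A disc let go level in the mouth drops down by itself.
- marks: two thin red rings round the tube, 24 mm apart in height: the limits for the top of the stack. Fixed, but their height differs from start to start. Origin on the tube's axis midway between them, z up (rings at -12 and +12 mm). The top of n discs is 6 + 16 n mm above the bench; 3 to 5 discs bring it between the rings; there are always enough.
- park_ring: blue ring fixed to the bench, open above, 92 mm outside, bore 68 mm, 35 mm high; the bench is its floor. Origin on its axis at bench height, z up.
- ram: loose dark wooden ram, 150 mm tall, 0.3 kg: a round foot 60 mm in diameter and 55 mm high, above it (from 65 mm up to the top) a round shaft 30 mm in diameter to grip. At the start it stands on the floor of the empty tube, its shaft sticking out of the mouth. Origin at the centre of its underside, z up along the shaft.
- disc_0: loose wooden disc, 60 mm in diameter, 16 mm thick, 60 g; lies flat on the bench at the start. Origin at the centre of the disc (8 mm above what it lies on), z along its axis, either face up. Waxed, so it slides easily in the tube; one that hangs tilted there can be pressed down gently from above. It may be absent.
- disc_1: loose wooden disc, 60 mm in diameter, 16 mm thick, 60 g; lies flat on the bench at the start. Origin at the centre of the disc (8 mm above what it lies on), z along its axis, either face up. Waxed, so it slides easily in the tube; one that hangs tilted there can be pressed down gently from above. It may be absent.
- disc_2: loose wooden disc, 60 mm in diameter, 16 mm thick, 60 g; lies flat on the bench at the start. Origin at the centre of the disc (8 mm above what it lies on), z along its axis, either face up. Waxed, so it slides easily in the tube; one that hangs tilted there can be pressed down gently from above. It may be absent.
- disc_3: loose wooden disc, 60 mm in diameter, 16 mm thick, 60 g; lies flat on the bench at the start. Origin at the centre of the disc (8 mm above what it lies on), z along its axis, either face up. Waxed, so it slides easily in the tube; one that hangs tilted there can be pressed down gently from above. It may be absent.
- disc_4: loose wooden disc, 60 mm in diameter, 16 mm thick, 60 g; lies flat on the bench at the start. Origin at the centre of the disc (8 mm above what it lies on), z along its axis, either face up. Waxed, so it slides easily in the tube; one that hangs tilted there can be pressed down gently from above. It may be absent.
- disc_5: loose wooden disc, 60 mm in diameter, 16 mm thick, 60 g; lies flat on the bench at the start. Origin at the centre of the disc (8 mm above what it lies on), z along its axis, either face up. Waxed, so it slides easily in the tube; one that hangs tilted there can be pressed down gently from above. It may be absent.
- tray: low open grey tray for spare discs, fixed to the bench, 290 mm long (its x) by 100 mm (its y), 12 mm high, walls and floor 4 mm thick; three discs fit side by side along its x at 85 mm spacing. Origin at the centre of its underside on the bench.
- glue_bottle: glue bottle, 61 mm wide, 200 mm tall, upright bystander, to be left where it is. Origin at the centre of its underside.
- spirit_level: yellow spirit level, 300 mm long (its y), 25 mm wide, 58 mm high, standing on edge at the back, to be left where it is. Origin at the centre of its underside. (Overhead there a timber rack hangs 0.61 m above the bench, from 0.63 m ahead of the robot on; keep the wrist clear of it.)
- screw_box: open cardboard box of screws, 69 x 100 x 42 mm, to be left where it is. Origin at the centre of its underside.

How it is judged:
On the way, in this order (a step that is already met when the one before it is completed fails the run):
1. the ram stands upright in the blue parking ring, on the bench, released (horizontal distance between ram and park_ring below 0.012 m and height (world z) of ram below 0.008 m and angle between ram's own z axis and vertical below 0.1 rad and contact force between the fingers and ram below 0.3 N), for 0.3 s.
2. with the ram still parked, discs lie flat in the tube and the top of the stack is between the two red rings (all of step 1 and ((horizontal distance between disc_0 and tube below 0.008 m and angle between the z axis of disc_0 and the z axis of tube, either way round below 0.12 rad and z of disc_0 in the frame of tube between 0.01 and 0.106 m and z of disc_0 in the frame of marks between -0.0215 and 0.0055 m and linear speed of disc_0 below 0.03 m/s) or (horizontal distance between disc_1 and tube below 0.008 m and angle between the z axis of disc_1 and the z axis of tube, either way round below 0.12 rad and z of disc_1 in the frame of tube between 0.01 and 0.106 m and z of disc_1 in the frame of marks between -0.0215 and 0.0055 m and linear speed of disc_1 below 0.03 m/s) or (horizontal distance between disc_2 and tube below 0.008 m and angle between the z axis of disc_2 and the z axis of tube, either way round below 0.12 rad and z of disc_2 in the frame of tube between 0.01 and 0.106 m and z of disc_2 in the frame of marks between -0.0215 and 0.0055 m and linear speed of disc_2 below 0.03 m/s) or (horizontal distance between disc_3 and tube below 0.008 m and angle between the z axis of disc_3 and the z axis of tube, either way round below 0.12 rad and z of disc_3 in the frame of tube between 0.01 and 0.106 m and z of disc_3 in the frame of marks between -0.0215 and 0.0055 m and linear speed of disc_3 below 0.03 m/s) or (horizontal distance between disc_4 and tube below 0.008 m and angle between the z axis of disc_4 and the z axis of tube, either way round below 0.12 rad and z of disc_4 in the frame of tube between 0.01 and 0.106 m and z of disc_4 in the frame of marks between -0.0215 and 0.0055 m and linear speed of disc_4 below 0.03 m/s) or (horizontal distance between disc_5 and tube below 0.008 m and angle between the z axis of disc_5 and the z axis of tube, either way round below 0.12 rad and z of disc_5 in the frame of tube between 0.01 and 0.106 m and z of disc_5 in the frame of marks between -0.0215 and 0.0055 m and linear speed of disc_5 below 0.03 m/s)) and not (horizontal distance between disc_0 and tube below 0.05 m and z of disc_0 in the frame of marks above 0.0055 m) and not (horizontal distance between disc_1 and tube below 0.05 m and z of disc_1 in the frame of marks above 0.0055 m) and not (horizontal distance between disc_2 and tube below 0.05 m and z of disc_2 in the frame of marks above 0.0055 m) and not (horizontal distance between disc_3 and tube below 0.05 m and z of disc_3 in the frame of marks above 0.0055 m) and not (horizontal distance between disc_4 and tube below 0.05 m and z of disc_4 in the frame of marks above 0.0055 m) and not (horizontal distance between disc_5 and tube below 0.05 m and z of disc_5 in the frame of marks above 0.0055 m)), for 0.3 s.
At the end, for the whole second after the job is handed in: the ram stands upright in the tube (tilt under 0.12 rad, within 8 mm of its axis), its underside within 14 mm of the middle height of the two red rings; every disc lies flat in the tube (within 8 mm of its axis) or in the tray (centre inside the walls); all at rest (horizontal distance between ram and tube below 0.008 m and angle between ram's own z axis and vertical below 0.12 rad and z of ram in the frame of marks between -0.014 and 0.014 m and linear speed of each of ram, disc_0, disc_1, disc_2, disc_3, disc_4, disc_5 below 0.02 m/s and ((horizontal distance between disc_0 and tube below 0.008 m and angle between the z axis of disc_0 and the z axis of tube, either way round below 0.12 rad and z of disc_0 in the frame of tube between 0.01 and 0.106 m) or (x of disc_0 in the frame of tray between -0.142 and 0.142 m and y of disc_0 in the frame of tray between -0.047 and 0.047 m and z of disc_0 in the frame of tray between 0.006 and 0.034 m and angle between the z axis of disc_0 and the z axis of tray, either way round below 0.15 rad)) and ((horizontal distance between disc_1 and tube below 0.008 m and angle between the z axis of disc_1 and the z axis of tube, either way round below 0.12 rad and z of disc_1 in the frame of tube between 0.01 and 0.106 m) or (x of disc_1 in the frame of tray between -0.142 and 0.142 m and y of disc_1 in the frame of tray between -0.047 and 0.047 m and z of disc_1 in the frame of tray between 0.006 and 0.034 m and angle between the z axis of disc_1 and the z axis of tray, either way round below 0.15 rad)) and ((horizontal distance between disc_2 and tube below 0.008 m and angle between the z axis of disc_2 and the z axis of tube, either way round below 0.12 rad and z of disc_2 in the frame of tube between 0.01 and 0.106 m) or (x of disc_2 in the frame of tray between -0.142 and 0.142 m and y of disc_2 in the frame of tray between -0.047 and 0.047 m and z of disc_2 in the frame of tray between 0.006 and 0.034 m and angle between the z axis of disc_2 and the z axis of tray, either way round below 0.15 rad)) and ((horizontal distance between disc_3 and tube below 0.008 m and angle between the z axis of disc_3 and the z axis of tube, either way round below 0.12 rad and z of disc_3 in the frame of tube between 0.01 and 0.106 m) or (x of disc_3 in the frame of tray between -0.142 and 0.142 m and y of disc_3 in the frame of tray between -0.047 and 0.047 m and z of disc_3 in the frame of tray between 0.006 and 0.034 m and angle between the z axis of disc_3 and the z axis of tray, either way round below 0.15 rad)) and ((horizontal distance between disc_4 and tube below 0.008 m and angle between the z axis of disc_4 and the z axis of tube, either way round below 0.12 rad and z of disc_4 in the frame of tube between 0.01 and 0.106 m) or (x of disc_4 in the frame of tray between -0.142 and 0.142 m and y of disc_4 in the frame of tray between -0.047 and 0.047 m and z of disc_4 in the frame of tray between 0.006 and 0.034 m and angle between the z axis of disc_4 and the z axis of tray, either way round below 0.15 rad)) and ((horizontal distance between disc_5 and tube below 0.008 m and angle between the z axis of disc_5 and the z axis of tube, either way round below 0.12 rad and z of disc_5 in the frame of tube between 0.01 and 0.106 m) or (x of disc_5 in the frame of tray between -0.142 and 0.142 m and y of disc_5 in the frame of tray between -0.047 and 0.047 m and z of disc_5 in the frame of tray between 0.006 and 0.034 m and angle between the z axis of disc_5 and the z axis of tray, either way round below 0.15 rad))); the robot touches nothing.
It fails at once if the glue bottle is moved more than 30 mm (distance of glue_bottle from where it was at the start of the episode above 0.03 m).
It fails at once if the spirit level is moved more than 30 mm (distance of spirit_level from where it was at the start of the episode above 0.03 m).
It fails at once if the screw box is moved more than 30 mm (distance of screw_box from where it was at the start of the episode above 0.03 m).
Of disc_0, disc_1, disc_2, disc_3, disc_4, disc_5 only 5 to 6 are there at a start; the rules pass over those that are not, and their reading is None.
At some moment in a run one of disc_0, disc_3 may be knocked a few centimetres aside while the robot is not near it.
It also fails if it takes over 208 s, if anything falls off the work surface, if the arm or the gripper's body presses on something with over 40 N, if the wrist force passes 120 N, or if a joint passes its speed limit or range.

## Working session

There is one attempt and no reset: what is moved stays moved. The work goes in short steps, Python scripts to look and compute and a tool call to move; the robot and the scene stay as the last step left them, time stands still between calls to the robot, and variables do not carry over. Pictures are saved under pics/ and viewed, at most 14 in all, crops included, and the job is handed in when it is done.

```bash
ls; mkdir -p pics; python3 - <<'E'
from plant import ctrl
import cv2
for n in("scene","top"):
    c=ctrl.capture(n); cv2.imwrite(f"pics/{n}0.png",c["pixels"]); print(n,c["K"].tolist(),c["R"].round(4).tolist(),c["t"].round(4).tolist())
s=ctrl.get_state(); print(s)
E
```

```text
pics
plant.py
scene [[434.22637198393494, 0.0, 282.49310106518794], [0.0, 434.22637198393494, 211.43041292673914], [0.0, 0.0, 1.0]] [[0.31, -0.9506, -0.0184], [-0.7178, -0.2213, -0.6601], [0.6234, 0.2178, -0.751]] [-0.1388, 0.4611, 0.8636]
top [[459.9124701682967, 0.0, 280.62301430891614], [0.0, 459.9124701682967, 215.27338042151447], [0.0, 0.0, 1.0]] [[0.0048, -0.9998, -0.0171], [-0.9832, -0.0016, -0.1827], [0.1826, 0.0177, -0.983]] [0.0588, 0.5806, 1.4396]
{'time': 0.1, 'joint_pos': array([ 1.07420034e+00,  2.59294875e-01,  1.53598578e+00,  2.88675643e-05,
        1.34803647e+00, -2.02775344e-01]), 'dq': array([-0.00109179,  0.00047445, -0.00398415,  0.00243729, -0.00181403,
       -0.00051275]), 'joint_efforts': array([ 2.49125529e-03, -4.46964312e+01, -2.91246700e+01, -1.66935854e-05,
        6.27982881e-03,  5.32121845e-06]), 'ee_pos': array([0.15900281, 0.52600355, 0.23053965]), 'orientation': array([-4.59793439e-01, -3.10713857e+00,  2.52920922e-03]), 'ft_force': array([-0.03166406, -0.15097922,  0.41454913]), 'ft_torque': array([-0.03820859, -0.02031439, -0.00934921]), 'gripper_force': 0.0, 'width': 0.0852665941133862}
```
View pics/scene0.png

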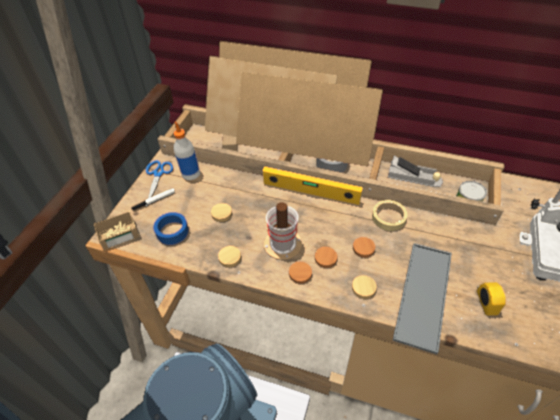

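View pics/top0.png

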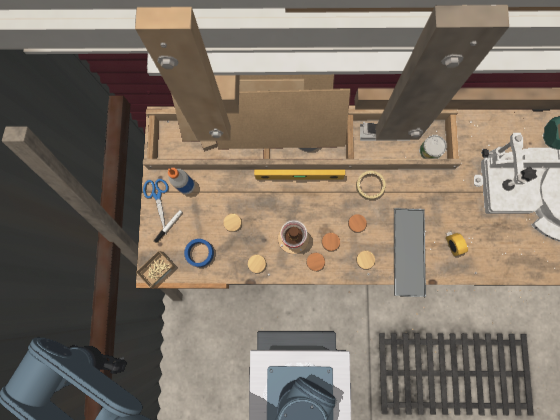

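The views show six discs: yellow at top-image (232,222), (257,264), (366,260), and orange at (331,241), (316,262), (358,224). The tube with the ram is at (293,236), the parking ring at (199,253), the tray at (409,252), the glue bottle at (180,180) and the screw box at (156,267). Next I'll measure them and zoom in.

```bash
cat > h.py <<'E'
import numpy as np, cv2
from plant import ctrl
def ray(c,uv,z):
    """world point at height z on pixel ray"""
    d=c["R"].T@np.linalg.inv(c["K"])@np.array([uv[0],uv[1],1.]); o=-c["R"].T@c["t"]
    return o+d*(z-o[2])/d[2]
def proj(c,X):
    p=c["K"]@(c["R"]@np.asarray(X,float)+c["t"]); return p[:2]/p[2]
def blobs(c,lo,hi,amin=60,amax=6000):
    h=cv2.cvtColor(c["pixels"],cv2.COLOR_BGR2HSV); m=cv2.inRange(h,np.array(lo),np.array(hi))
    m=cv2.morphologyEx(m,cv2.MORPH_OPEN,np.ones((3,3),np.uint8))
    n,l,s,ce=cv2.connectedComponentsWithStats(m)
    return [(s[i,4],s[i,2],s[i,3],ce[i]) for i in range(1,n) if amin<s[i,4]<amax]
E
python3 - <<'E'
from h import *
for n,pts in(("top",[(232,222),(257,264),(366,260),(331,241),(316,262),(358,224),(199,253),(409,252),(200,200)]),("scene",[(221,212),(229,256),(364,286),(326,257),(300,272),(364,246),(171,229),(425,295)])):
    c=ctrl.capture(n); h=cv2.cvtColor(c["pixels"],cv2.COLOR_BGR2HSV)
    for p in pts: print(n,p,h[p[1],p[0]],ray(c,p,.016).round(3))
    for nm,lo,hi in(("yel",(18,100,180),(27,190,255)),("org",(5,120,120),(14,255,255)),("blue",(100,150,30),(120,255,255))):
        for b in blobs(c,lo,hi): print(n,nm,b[:3],b[3].round(1),ray(c,b[3],.016 if nm!="blue" else .035).round(4))
    u=(230,170,120,100) if n=="scene" else (240,190,120,100)
    x,y,w,hh=u; cv2.imwrite(f"pics/crop_{n}.png",cv2.resize(c["pixels"][y:y+hh,x:x+w],None,fx=6.6,fy=6,interpolation=cv2.INTER_CUBIC))
E
```

```text
top (232, 222) [ 19 103 225] [0.564 0.223 0.016]
top (257, 264) [ 18 103 222] [0.425 0.138 0.016]
top (366, 260) [ 19 103 225] [ 0.439 -0.218  0.016]
top (331, 241) [ 12 141 190] [ 0.502 -0.105  0.016]
top (316, 262) [ 12 141 192] [ 0.432 -0.055  0.016]
top (358, 224) [ 13 140 187] [ 0.558 -0.195  0.016]
top (199, 253) [ 15  90 184] [0.461 0.33  0.016]
top (409, 252) [ 60   2 133] [ 0.466 -0.359  0.016]
top (200, 200) [ 16  85 190] [0.639 0.333 0.016]
top yel (np.int32(455), np.int32(91), np.int32(5)) [299. 172.] [ 7.367e-01 -2.000e-04  1.600e-02]
top yel (np.int32(183), np.int32(17), np.int32(16)) [231.7 221.5] [0.5661 0.2241 0.016 ]
top yel (np.int32(178), np.int32(15), np.int32(18)) [460.2 243.1] [ 0.4956 -0.5269  0.016 ]
top yel (np.int32(188), np.int32(16), np.int32(16)) [364.8 259.5] [ 0.4412 -0.2139  0.016 ]
top yel (np.int32(171), np.int32(15), np.int32(17)) [256.1 263. ] [0.4286 0.1409 0.016 ]
top org (np.int32(238), np.int32(17), np.int32(17)) [357.1 222.9] [ 0.5622 -0.1919  0.016 ]
top org (np.int32(253), np.int32(18), np.int32(18)) [330.6 241.4] [ 0.5003 -0.1034  0.016 ]

[... 734 characters left out ...]
p.int32(18)) [228.7 254.5] [0.4252 0.1418 0.016 ]
scene yel (np.int32(388), np.int32(24), np.int32(21)) [363.8 285.2] [ 0.439  -0.2155  0.016 ]
scene org (np.int32(139), np.int32(12), np.int32(17)) [178.5 131.4] [0.8547 0.5092 0.016 ]
scene org (np.int32(342), np.int32(22), np.int32(19)) [363.6 246.1] [ 0.5581 -0.1918  0.016 ]
scene org (np.int32(371), np.int32(23), np.int32(20)) [325.5 255.8] [ 0.4971 -0.103   0.016 ]
scene org (np.int32(388), np.int32(23), np.int32(20)) [300.  271.5] [ 0.4304 -0.0529  0.016 ]
scene blue (np.int32(257), np.int32(19), np.int32(18)) [188.2 165.1] [0.6918 0.3879 0.035 ]
scene blue (np.int32(534), np.int32(32), np.int32(30)) [170.6 228.2] [0.4475 0.3208 0.035 ]
```

View pics/crop_scene.png

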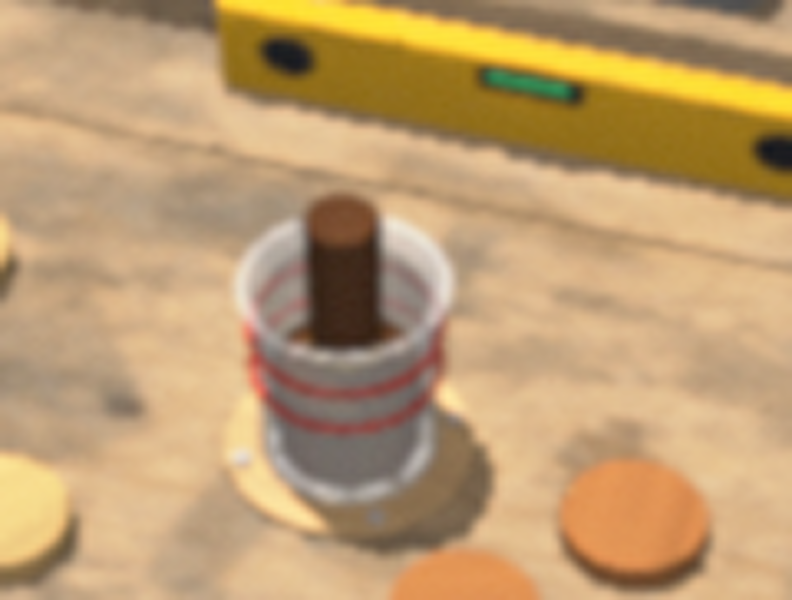

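The crop shows the tube's rim centred near scene pixel (282.6,217). The front arcs of the two red rings are at about rows 236 and 241.7. I'll fit the axis and ring heights.

```bash
python3 - <<'E'
from h import *
from scipy.optimize import least_squares
from scipy.spatial import cKDTree
c=ctrl.capture("scene"); t=ctrl.capture("top")
a=np.linspace(0,2*np.pi,120,endpoint=False)
def circ(cam,x,y,z,r): return np.array([proj(cam,(x+r*np.cos(k),y+r*np.sin(k),z)) for k in a])
# red pixels
P={}
for n,cam in(("s",c),("t",t)):
    f=cam["pixels"].astype(int); m=(f[...,2]-np.maximum(f[...,1],f[...,0])>45)
    h=cv2.cvtColor(cam["pixels"],cv2.COLOR_BGR2HSV); m&=((h[...,0]<6)|(h[...,0]>172))
    v,u=np.nonzero(m); ctr=(282,225) if n=="s" else (293,236)
    k=(abs(u-ctr[0])<25)&(abs(v-ctr[1])<25); P[n]=np.c_[u[k],v[k]]; print(n,k.sum())
def res(p,cams=("s","t")):
    x,y,z=p; r=[]
    for n,cam in(("s",c),("t",t)):
        if n not in cams or len(P[n])<5: continue
        T=cKDTree(np.vstack([circ(cam,x,y,z+d,.037) for d in(-.012,.012)]))
        r.append(np.minimum(T.query(P[n])[0],4))
    return np.concatenate(r)
for cams in(("s",),("s","t")):
  best=min((least_squares(lambda p:res(p,cams),(.51,.0+.01,z0),diff_step=1e-3,loss="soft_l1") for z0 in(.05,.06,.07,.08,.09)),key=lambda s:s.cost)
  print(cams,best.x.round(4),best.cost)
  for z0 in(.054,.07,.086):
    s=least_squares(lambda p:res((p[0],p[1],z0),cams),best.x[:2],diff_step=1e-3,loss="soft_l1"); print("  z",z0,s.x.round(4),s.cost)
# ram top brown blob and rim estimates
for n,cam in(("scene",c),("top",t)):
    x,y=(255,195) if n=="scene" else (268,210)
    im=cv2.resize(cam["pixels"][y:y+60,x:x+50],None,fx=10,fy=10,interpolation=cv2.INTER_CUBIC)
    b=best.x
    for zz,r in((.114,.042),(b[2]-.012,.037),(b[2]+.012,.037),(0.006,.052),(.156,.015)):
        q=((circ(cam,b[0],b[1],zz,r)-(x,y)+.5)*10).astype(int); cv2.polylines(im,[q.reshape(-1,1,2)],True,(0,255,0),1)
    globals()[n]=im
cv2.imwrite("pics/fit.png",np.hstack([scene[:, :390],top[:,:400]]))
# blue ring & tray in both cams
for cam,n in((c,"s"),(t,"t")):
    h=cv2.cvtColor(cam["pixels"],cv2.COLOR_BGR2HSV); m=cv2.inRange(h,np.array((98,110,20)),np.array((125,255,255)))
    x,y=(171,229) if n=="s" else (199,253)
    mm=np.zeros_like(m); mm[y-24:y+24,x-24:x+24]=m[y-24:y+24,x-24:x+24]
    hull=cv2.convexHull(np.argwhere(mm)[:,::-1].astype(np.int32)).reshape(-1,2)
    def sil(x,y):
        return cv2.convexHull(np.vstack([circ(cam,x,y,z,.046) for z in(0,.035)]).astype(np.float32)).reshape(-1,1,2)
    f=lambda p:[cv2.pointPolygonTest(sil(*p),(float(q[0]),float(q[1])),True)-.5 for q in hull]
    s=least_squares(f,(.45,.32),diff_step=1e-3,loss="soft_l1"); print("park",n,s.x.round(4),s.cost,len(hull))
    g=cv2.inRange(h,np.array((0,0,95)),np.array((180,28,175))); x,y=(425,295) if n=="s" else (409,252)
    k,l,st,ce=cv2.connectedComponentsWithStats(g); i=l[y,x]; 
    r=cv2.minAreaRect(np.argwhere(l==i)[:,::-1].astype(np.float32)); print("tray",st[i],[ray(cam,q,.012)[:2].round(3).tolist() for q in cv2.boxPoints(r)], ray(cam,ce[i],.008).round(4))
E
```

```text
s 91
t 33
('s',) [0.5141 0.0214 0.0708] 8.381396174742891
  z 0.054 [0.5083 0.0206] 99.10999719886513
  z 0.07 [0.5147 0.0216] 8.352442519482686
  z 0.086 [0.503  0.0174] 9.153292687500333
('s', 't') [0.513  0.021  0.0724] 9.648347102336324
  z 0.054 [0.5111 0.0206] 113.36003581978675
  z 0.07 [0.5143 0.0216] 10.663003556034056
  z 0.086 [0.5044 0.018 ] 38.09102076863133
park s [0.4609 0.3316] 7.760299994836672 23
tray [ 393  244   58  109 4167] [[0.312, -0.305], [0.609, -0.316], [0.612, -0.434], [0.32, -0.404]] [ 0.45   -0.3608  0.008 ]
park t [0.4628 0.3301] 0.7879271378578132 18
tray [ 394  208   33   89 2591] [[0.613, -0.312], [0.616, -0.415], [0.325, -0.408], [0.322, -0.308]] [ 0.4645 -0.361   0.008 ]
```

View pics/fit.png

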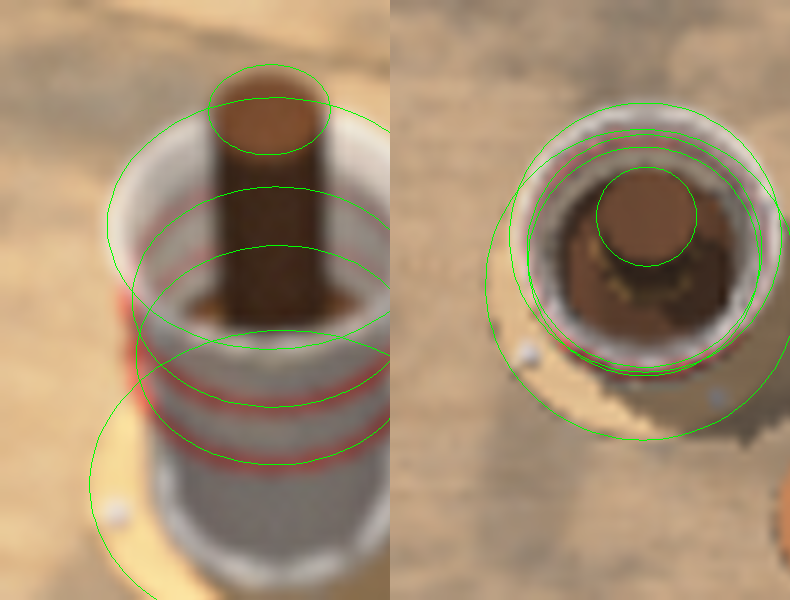

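The fit is good, especially in the top view. The tube is at about (0.513,0.021) and the mid-mark height is about 0.071, so 4 discs. First I'll level the yaw and move above the tube.

Call:
{"op": "hand_motion", "data": {"steps": [[0.085,0,0,0,0,0,-0.147],[0.085,0,0,0,0,0,-0.147],[0.085,-0.0208,-0.0297,-0.003,0,0,0],[0.085,-0.0208,-0.0297,-0.003,0,0,0],[0.085,-0.0208,-0.0297,-0.003,0,0,0],[0.085,-0.0208,-0.0297,-0.003,0,0,0],[0.085,-0.0208,-0.0297,-0.003,0,0,0],[0.085,-0.0208,-0.0297,-0.003,0,0,0],[0.085,-0.0208,-0.0297,-0.003,0,0,0],[0.085,-0.0208,-0.0297,-0.003,0,0,0],[0.085,-0.0208,-0.0297,-0.003,0,0,0],[0.085,-0.0208,-0.0297,-0.003,0,0,0],[0.085,-0.0208,-0.0297,-0.003,0,0,0],[0.085,-0.0208,-0.0297,-0.003,0,0,0],[0.085,-0.0208,-0.0297,-0.003,0,0,0],[0.085,-0.0208,-0.0297,-0.003,0,0,0],[0.085,-0.0208,-0.0297,-0.003,0,0,0],[0.085,-0.0208,-0.0297,-0.003,0,0,0],[0.085,-0.0208,-0.0297,-0.003,0,0,0],[0.085,0,0,0,0,0,0]], "force": 40}}

```text
time: 2.3
ee_pos: [0.5153, 0.018, 0.2822]
orientation: [0.006, 3.14, -0.003]
ft_force: [0.2, 0.5, -0.6]
width: 0.0849
gripper_force: 0.0
```

```bash
python3 - <<'E'
from h import *
s=ctrl.get_state(); print(s["ee_pos"],s["orientation"],s["joint_pos"].round(2))
c=ctrl.capture("wrist"); im=c["pixels"].copy()
print(c["K"][0,0],(-c["R"].T@c["t"]).round(3))
for x,y,z,r in((.513,.021,.114,.038),(.513,.021,.156,.015),(.513,.021,.006,.052),(.430,-.053,.016,.03),(.499,-.103,.016,.03)):
    q=np.array([proj(c,(x+r*np.cos(k),y+r*np.sin(k),z)) for k in np.linspace(0,6.28,60)])
    cv2.polylines(im,[q.astype(np.int32).reshape(-1,1,2)],True,(0,255,0),1)
cv2.imwrite("pics/w1.png",im)
E
```

```text
[0.51527321 0.01798427 0.28217904] [ 5.88753303e-03  3.14039776e+00 -2.51573694e-03] [-0.18  0.17  1.53 -0.    1.45 -1.75]
331.6492458298564 [0.449 0.018 0.424]
```

View pics/w1.png

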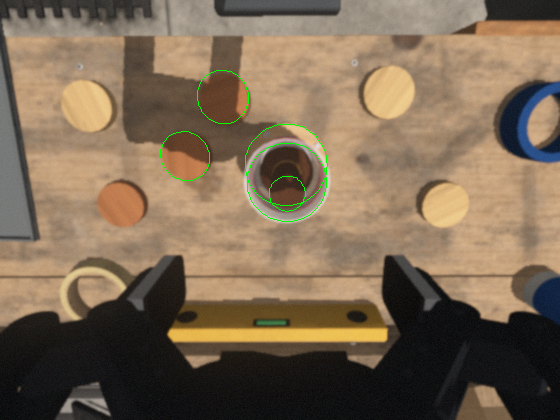

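The overlay agrees with the wrist view: tube rim at (287,178), ram top at (287,193), and discs at (223,97) and (185,157). Now I'll lower and grip the shaft.

Call:
{"op": "hand_motion", "data": {"steps": [[0.085,0.002,0.003,0.02,0,0,0],[0.085,0,0,0.02,0,0,0],[0.085,0,0,0.02,0,0,0],[0.085,0,0,0.02,0,0,0],[0.085,0,0,0.02,0,0,0],[0.085,0,0,0.02,0,0,0],[0.085,0,0,0.02,0,0,0],[0.085,0,0,0.018,0,0,0],[0.085,0,0,0,0,0,0],[0,0,0,0,0,0,0],[0,0,0,0,0,0,0],[0,0,0,0,0,0,0],[0,0,0,0,0,0,0],[0,0,0,0,0,0,0],[0,0,0,0,0,0,0],[0,0,0,0,0,0,0],[0,0,0,0,0,0,0]], "force": 50}}

```text
time: 4.05
ee_pos: [0.5118, 0.0242, 0.1253]
orientation: [-0.0, 3.139, -0.001]
ft_force: [-0.1, -1.4, 5.4]
width: 0.0284
gripper_force: 49.8
```

Call:
{"op": "hand_motion", "data": {"steps": [[0,0,0,-0.015,0,0,0],[0,0,0,-0.015,0,0,0],[0,0,0,-0.015,0,0,0],[0,0,0,-0.015,0,0,0],[0,0,0,-0.015,0,0,0],[0,0,0,-0.015,0,0,0],[0,0,0,-0.015,0,0,0],[0,0,0,-0.015,0,0,0],[0,0,0,-0.015,0,0,0],[0,0,0,0,0,0,0]]}}

```text
time: 5.05
ee_pos: [0.5116, 0.0247, 0.2605]
orientation: [-0.0, 3.139, 0.0]
ft_force: [0.1, -1.2, -3.3]
width: 0.0286
gripper_force: 49.9
```

```bash
python3 - <<'E'
from h import *
c=ctrl.capture("scene"); t=ctrl.capture("top"); e=ctrl.get_state()["ee_pos"]; print(e)
ims=[]
for cam,w in((c,400),(t,390)):
    im=cam["pixels"]; b=e-[0,0,.116]; u=proj(cam,b+[0,0,.03]).astype(int)
    x,y=u[0]-30,u[1]-40; im=cv2.resize(im[y:y+70,x:x+60],None,fx=8,fy=8,interpolation=cv2.INTER_CUBIC)
    for z,r in((0,.03),(.055,.03)):
        q=np.array([(proj(cam,b+[r*np.cos(k),r*np.sin(k),z])-(x,y)+.5)*8 for k in np.linspace(0,6.28,60)])
        cv2.polylines(im,[q.astype(np.int32).reshape(-1,1,2)],True,(0,255,0),1)
    ims.append(im[:,:w])
cv2.imwrite("pics/ram.png",np.hstack(ims))
E
```

```text
[0.51046427 0.0247734  0.25839662]
```

View pics/ram.png

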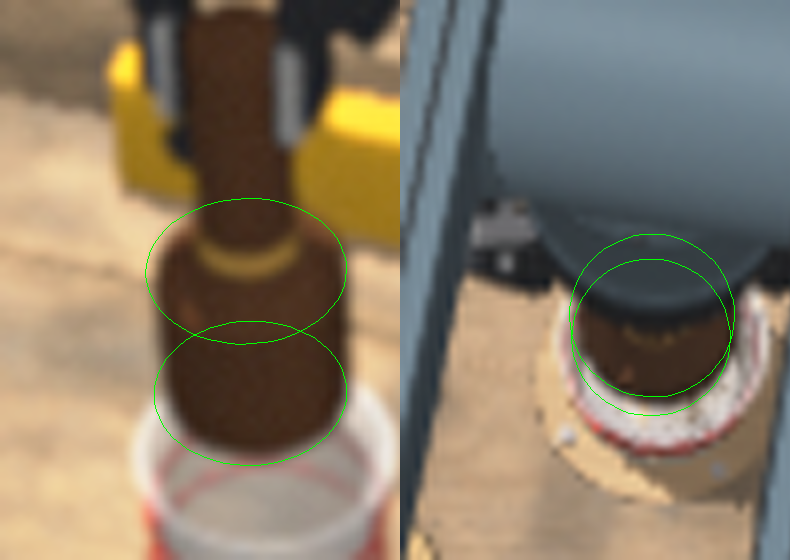

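The ram hangs upright, with its axis within 1–2 mm of the tool centre and clear of the mouth. Next is the move above the parking ring.

Call:
{"op": "hand_motion", "data": {"steps": [[0,0.0041,0.0255,0,0,0,0],[0,0.0041,0.0255,0,0,0,0],[0,0.0041,0.0255,0,0,0,0],[0,0.0041,0.0255,0,0,0,0],[0,0.0041,0.0255,0,0,0,0],[0,0.0041,0.0255,0,0,0,0],[0,0.0041,0.0255,0,0,0,0],[0,0.0041,0.0255,0,0,0,0],[0,0.0041,0.0255,0,0,0,0],[0,0.0041,0.0255,0,0,0,0],[0,0.0041,0.0255,0,0,0,0],[0,0.0041,0.0255,0,0,0,0],[0,0,0,0.03,0,0,0],[0,0,0,0.03,0,0,0],[0,0,0,0.03,0,0,0],[0,0,0,0,0,0,0],[0,0,0,0,0,0,0]]}}

```text
time: 6.85
ee_pos: [0.461, 0.3303, 0.1683]
orientation: [0.0, -3.139, 0.002]
ft_force: [0.0, 1.2, -3.5]
width: 0.0287
gripper_force: 50.8
```

```bash
python3 - <<'E'
from h import *
e=ctrl.get_state()["ee_pos"]; print(e)
ims=[]
for n,w in(("scene",400),("top",390)):
    cam=ctrl.capture(n); im=cam["pixels"]; b=e-[0,0,.117]; u=proj(cam,b+[0,0,.02]).astype(int)
    x,y=u[0]-30,u[1]-30; im=cv2.resize(im[y:y+60,x:x+60],None,fx=8,fy=8,interpolation=cv2.INTER_CUBIC)
    for X,z,r in((b,b[2],.03),(b,b[2]+.055,.03),((.462,.331),.035,.046),((.462,.331),0.,.046)):
        q=np.array([(proj(cam,[X[0]+r*np.cos(k),X[1]+r*np.sin(k),z])-(x,y)+.5)*8 for k in np.linspace(0,6.28,60)])
        cv2.polylines(im,[q.astype(np.int32).reshape(-1,1,2)],True,(0,255,0),1)
    ims.append(im[:,:w])
cv2.imwrite("pics/ram2.png",np.hstack(ims))
E
```

```text
[0.46096545 0.33031792 0.1683456 ]
```

View pics/ram2.png

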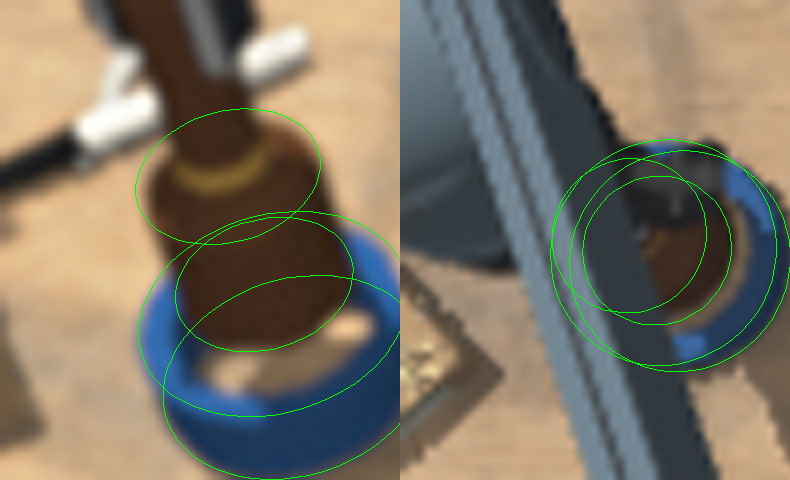

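The foot sits over the ring bore, with the lower edges agreeing to about 1 px. I'll lower it in gentle steps.

Call:
{"op": "hand_motion", "data": {"steps": [[0,-0.001,0,0.008,0,0,0],[0,0,0,0.008,0,0,0],[0,0,0,0.008,0,0,0],[0,0,0,0.008,0,0,0],[0,0,0,0.005,0,0,0],[0,0,0,0.004,0,0,0],[0,0,0,0.002,0,0,0],[0,0,0,0,0,0,0],[0,0,0,0,0,0,0]]}}

```text
time: 7.85
ee_pos: [0.4629, 0.3307, 0.1265]
orientation: [-0.0, 3.141, 0.0]
ft_force: [-0.2, -0.8, -3.8]
width: 0.0286
gripper_force: 50.8
```

Call:
{"op": "hand_motion", "data": {"steps": [[0,0,0,0.002,0,0,0],[0,0,0,0.002,0,0,0],[0,0,0,0.002,0,0,0],[0,0,0,0,0,0,0],[0,0,0,0,0,0,0]]}}

```text
time: 8.35
ee_pos: [0.4627, 0.3306, 0.1202]
orientation: [0.0, -3.141, 0.0]
ft_force: [-0.1, -0.1, -3.2]
width: 0.029
gripper_force: 50.8
```

Call:
{"op": "hand_motion", "data": {"steps": [[0,0,0,0.001,0,0,0],[0,0,0,0.001,0,0,0],[0,0,0,0,0,0,0],[0,0,0,0,0,0,0]]}}

```text
time: 8.75
ee_pos: [0.4633, 0.3307, 0.1193]
orientation: [-0.0, 3.14, 0.001]
ft_force: [-1.0, -1.7, 5.3]
width: 0.0287
gripper_force: 51.7
```

Call:
{"op": "hand_motion", "data": {"steps": [[0.085,0,0,0,0,0,0],[0.085,0,0,0,0,0,0],[0.085,0,0,0,0,0,0],[0.085,0,0,0,0,0,0],[0.085,0,0,0,0,0,0],[0.085,0,0,-0.03,0,0,0],[0.085,0,0,-0.03,0,0,0],[0.085,0,0,-0.03,0,0,0],[0.085,0,0,-0.03,0,0,0],[0.085,0,0,-0.03,0,0,0],[0.085,-0.004,-0.03,-0.003,0,0,0],[0.085,-0.004,-0.03,-0.003,0,0,0],[0.085,-0.004,-0.03,-0.003,0,0,0],[0.085,-0.004,-0.03,-0.003,0,0,0],[0.085,-0.004,-0.03,-0.003,0,0,0],[0.085,-0.004,-0.03,-0.003,0,0,0],[0.085,-0.004,-0.03,-0.003,0,0,0],[0.085,-0.004,-0.03,-0.003,0,0,0],[0.085,-0.004,-0.03,-0.003,0,0,0],[0.085,0,0,0,0,0,0]]}}

```text
time: 10.75
ee_pos: [0.4995, 0.0575, 0.2956]
orientation: [0.006, 3.141, -0.002]
ft_force: [0.1, 0.7, -0.9]
width: 0.0851
gripper_force: 0.0
```

```bash
cat > look.py <<'E'
from h import *
import sys
def discs(n="wrist",save=None,extra=()):
    c=ctrl.capture(n); out=[]
    h=cv2.cvtColor(c["pixels"],cv2.COLOR_BGR2HSV)
    o=cv2.inRange(h,np.array((4,125,40)),np.array((15,255,255))); y=cv2.inRange(h,np.array((16,85,120)),np.array((28,210,255)))
    for nm,m in(("org",o),("yel",y)):
        m=cv2.morphologyEx(m,cv2.MORPH_OPEN,np.ones((5,5),np.uint8))
        for q in cv2.findContours(m,cv2.RETR_EXTERNAL,cv2.CHAIN_APPROX_NONE)[0]:
            q=cv2.convexHull(q); A=cv2.contourArea(q)
            if A<100: continue
            w=np.array([ray(c,p,.016)[:2] for p in q.reshape(-1,2)+0.])
            (cx,cy),r=cv2.minEnclosingCircle((w*1e3).astype(np.float32))
            (ex,ey),(d1,d2),_=cv2.fitEllipse((w*1e3).astype(np.float32)) if len(w)>5 else ((0,0),(0,0),0)
            if 24<r<38: out.append((nm,round(cx),round(cy),round(r),"ell",round(ex,1),round(ey,1),round(d1),round(d2)))
    if save: cv2.imwrite(save,c["pixels"])
    return out
if __name__=="__main__":
    print(ctrl.get_state()["ee_pos"].round(4))
    for n in sys.argv[1:]: print(n,*discs(n),sep="\n ")
E
python3 look.py wrist scene
```

```text
[0.4995 0.0575 0.2956]
wrist
 ('org', 559, -188, 32, 'ell', 558.7, -188.6, 58, 65)
 ('org', 498, -101, 31, 'ell', 497.8, -101.1, 59, 62)
 ('org', 480, 348, 27, 'ell', 483.0, 347.8, 26, 51)
 ('org', 433, -51, 30, 'ell', 432.9, -51.0, 58, 60)
 ('yel', 563, 225, 32, 'ell', 563.2, 224.3, 62, 62)
 ('yel', 439, -215, 31, 'ell', 439.1, -215.0, 61, 62)
 ('yel', 426, 141, 31, 'ell', 425.9, 141.3, 61, 62)
scene
 ('org', 429, -54, 33, 'ell', 428.9, -52.9, 59, 66)
 ('org', 494, -102, 34, 'ell', 495.1, -103.3, 58, 69)
 ('org', 557, -191, 33, 'ell', 557.0, -191.9, 58, 66)
 ('org', 475, 343, 32, 'ell', 474.6, 341.8, 57, 63)
 ('yel', 350, -273, 34, 'ell', 353.7, -273.3, 35, 68)
 ('yel', 345, -140, 34, 'ell', 345.3, -139.4, 28, 68)
 ('yel', 328, -25, 33, 'ell', 329.2, -26.8, 20, 77)
 ('yel', 367, -93, 24, 'ell', 367.7, -92.9, 41, 47)
 ('yel', 248, 316, 37, 'ell', 246.6, 316.7, 24, 74)
 ('yel', 278, 232, 24, 'ell', 278.6, 233.3, 23, 53)
 ('yel', 545, -132, 32, 'ell', 548.9, -131.4, 49, 66)
 ('yel', 553, 356, 29, 'ell', 552.2, 359.7, 38, 62)
 ('yel', 663, 56, 29, 'ell', 660.7, 58.4, 50, 56)
```

Call:
{"op": "hand_motion", "data": {"steps": [[0.085,0.0147,0.0167,0,0,0,0],[0.085,0.0147,0.0167,0,0,0,0],[0.085,0.0147,0.0167,0,0,0,0],[0.085,0.0147,0.0167,0,0,0,0],[0.085,0.0147,0.0167,0,0,0,0],[0.085,0,0,0.025,0,0,0],[0.085,0,0,0.025,0,0,0],[0.085,0,0,0.025,0,0,0],[0.085,0,0,0.025,0,0,0],[0.085,0,0,0.025,0,0,0],[0.085,0,0,0.025,0,0,0],[0.085,0,0,0.025,0,0,0],[0.085,0,0,0.025,0,0,0],[0.085,0,0,0.025,0,0,0],[0.085,0,0,0.025,0,0,0],[0.085,0,0,0,0,0,0],[0.085,0,0,0,0,0,0]]}}

```text
time: 12.55
ee_pos: [0.4248, 0.1449, 0.0454]
orientation: [0.002, -3.14, -0.0]
ft_force: [0.3, -1.2, 0.4]
width: 0.0848
gripper_force: 0.0
```

```bash
python3 look.py wrist
```

```text
[0.4248 0.1449 0.0454]
wrist
 ('org', 358, 254, 30, 'ell', 355.2, 258.0, 19, 69)
 ('yel', 427, 141, 30, 'ell', 427.9, 143.2, 52, 60)
```

Call:
{"op": "hand_motion", "data": {"steps": [[0.085,-0.001,-0.003,0.01,0,0,0],[0.085,0,0,0.01,0,0,0],[0.085,0,0,0.01,0,0,0],[0.085,0,0,0.008,0,0,0],[0.085,0,0,0.003,0,0,0],[0.085,0,0,0,0,0,0],[0.0,0,0,0,0,0,0],[0.0,0,0,0,0,0,0],[0.0,0,0,0,0,0,0],[0.0,0,0,0,0,0,0],[0.0,0,0,0,0,0,0],[0.0,0,0,0,0,0,0]], "force": 40}}

```text
time: 13.8
ee_pos: [0.4267, 0.1412, 0.0048]
orientation: [-0.0, 3.141, 0.0]
ft_force: [-0.0, 0.3, 5.7]
width: 0.0576
gripper_force: 42.7
```

```bash
python3 - <<'E'
from h import *
c=ctrl.capture("scene"); u=proj(c,[.426,.141,.02]).astype(int); x,y=u[0]-40,u[1]-35
cv2.imwrite("pics/d1.png",cv2.resize(c["pixels"][y:y+60,x:x+80],None,fx=8,fy=8,interpolation=cv2.INTER_CUBIC))
E
```

```text
(no output)
```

View pics/d1.png

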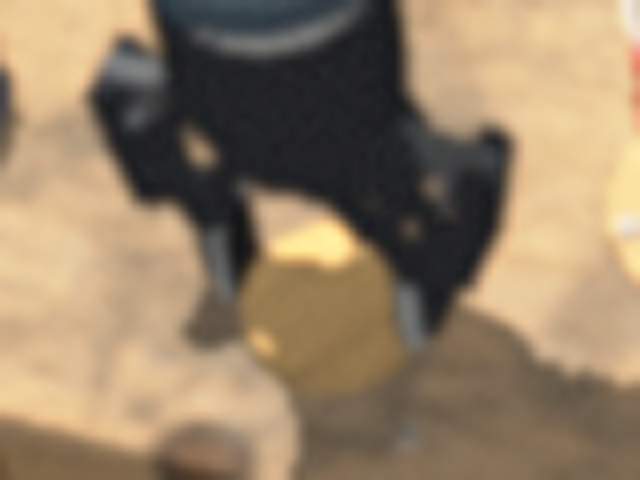

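The disc is held by its upper edge between both pads. Next I'll lift it and carry it over the tube.

Call:
{"op": "hand_motion", "data": {"steps": [[0,0,0,-0.02,0,0,0],[0,0,0,-0.02,0,0,0],[0,0,0,-0.02,0,0,0],[0,0,0,-0.02,0,0,0],[0,0,0,-0.02,0,0,0],[0,0,0,-0.02,0,0,0],[0,0,0,-0.02,0,0,0],[0,-0.0144,-0.02,0,0,0,0],[0,-0.0144,-0.02,0,0,0,0],[0,-0.0144,-0.02,0,0,0,0],[0,-0.0144,-0.02,0,0,0,0],[0,-0.0144,-0.02,0,0,0,0],[0,-0.0144,-0.02,0,0,0,0],[0,0,0,0,0,0,0],[0,0,0,0,0,0,0]]}}

```text
time: 15.35
ee_pos: [0.5122, 0.0209, 0.1437]
orientation: [-0.002, -3.14, -0.001]
ft_force: [-0.2, 0.6, -0.4]
width: 0.0577
gripper_force: 43.2
```

```bash
python3 look.py wrist
```

```text
[0.5122 0.0209 0.1437]
wrist
 ('org', 559, -187, 34, 'ell', 558.1, -187.6, 59, 69)
 ('org', 498, -101, 32, 'ell', 497.7, -100.8, 59, 63)
 ('org', 433, -51, 30, 'ell', 433.2, -51.5, 58, 60)
 ('yel', 564, 227, 34, 'ell', 563.4, 225.6, 61, 67)
 ('yel', 551, -21, 27, 'ell', 550.3, -22.5, 14, 56)
 ('yel', 443, -200, 25, 'ell', 441.6, -206.3, 43, 53)
```

Well placed. I'll lower it into the mouth and release.

Call:
{"op": "hand_motion", "data": {"steps": [[0,0,0,0.01,0,0,0],[0,0,0,0.01,0,0,0],[0,0,0,0.006,0,0,0],[0,0,0,0.003,0,0,0],[0,0,0,0,0,0,0],[0,0,0,0,0,0,0]]}}

```text
time: 16.0
ee_pos: [0.5128, 0.0212, 0.1153]
orientation: [-0.001, 3.141, -0.0]
ft_force: [0.1, 0.2, -0.2]
width: 0.0577
gripper_force: 43.2
```

Call:
{"op": "hand_motion", "data": {"steps": [[0.07,0,0,0,0,0,0],[0.085,0,0,0,0,0,0],[0.085,0,0,0,0,0,0],[0.085,0,0,0,0,0,0],[0.085,0,0,0,0,0,0],[0.085,0,0,-0.02,0,0,0],[0.085,0,0,-0.02,0,0,0],[0.085,0,0,-0.02,0,0,0],[0.085,0,0,-0.02,0,0,0],[0.085,0,0,-0.02,0,0,0],[0.085,0,0,0,0,0,0],[0.085,0,0,0,0,0,0]]}}

```text
time: 17.2
ee_pos: [0.5127, 0.0211, 0.2153]
orientation: [-0.0, 3.141, -0.0]
ft_force: [0.1, -0.4, -0.2]
width: 0.085
gripper_force: 0.0
```

```bash
cat > tub.py <<'E'
from h import *
import sys
ims=[]
for n,w,p in(("scene",400,(.513,.021,.06)),("wrist",390,(.513,.021,.09))):
    c=ctrl.capture(n); u=proj(c,p).astype(int); k=8 if n=="scene" else 3; h=480//k//2; x,y=max(u[0]-h,0),max(u[1]-h,0)
    ims.append(cv2.resize(c["pixels"][y:y+2*h,x:x+2*h],(480,480),interpolation=cv2.INTER_CUBIC)[:,:w])
cv2.imwrite(sys.argv[1],np.hstack(ims))
E
python3 tub.py pics/t1.png
```

```text
(no output)
```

View pics/t1.png

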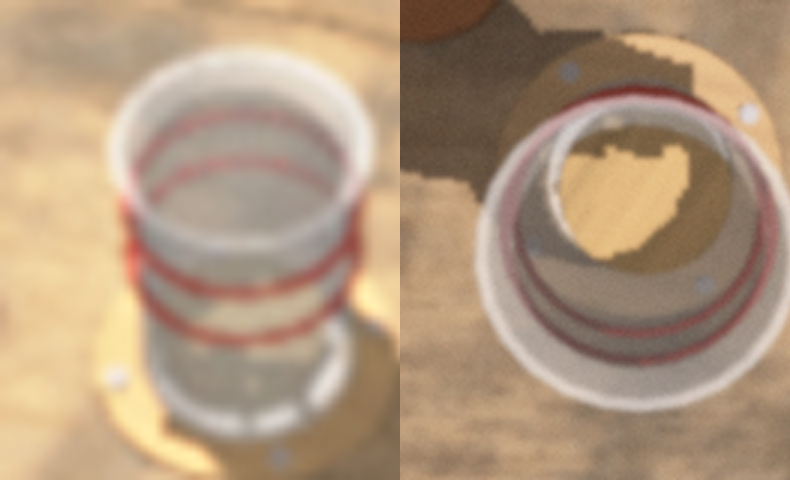

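The first disc lies flat on the tube's floor. The next one is the yellow disc at (0.563,0.225).

Call:
{"op": "hand_motion", "data": {"steps": [[0.085,-0.0063,0.0253,0,0,0,0],[0.085,-0.0063,0.0253,0,0,0,0],[0.085,-0.0063,0.0253,0,0,0,0],[0.085,-0.0063,0.0253,0,0,0,0],[0.085,-0.0063,0.0253,0,0,0,0],[0.085,-0.0063,0.0253,0,0,0,0],[0.085,-0.0063,0.0253,0,0,0,0],[0.085,-0.0063,0.0253,0,0,0,0],[0.085,0,0,0.024,0,0,0],[0.085,0,0,0.024,0,0,0],[0.085,0,0,0.024,0,0,0],[0.085,0,0,0.024,0,0,0],[0.085,0,0,0.024,0,0,0],[0.085,0,0,0.024,0,0,0],[0.085,0,0,0.024,0,0,0],[0.085,0,0,0,0,0,0]]}}

```text
time: 18.9
ee_pos: [0.5593, 0.2227, 0.0426]
orientation: [0.0, -3.132, 0.003]
ft_force: [-0.5, -0.2, 0.1]
width: 0.0849
gripper_force: 0.0
```

```bash
python3 look.py wrist
```

```text
[0.5593 0.2227 0.0426]
wrist
 ('org', 467, 341, 30, 'ell', 465.7, 343.9, 40, 59)
 ('yel', 565, 225, 30, 'ell', 565.5, 224.9, 55, 61)
```

Call:
{"op": "hand_motion", "data": {"steps": [[0.085,-0.001,0.001,0.01,0,0,0],[0.085,0,0,0.01,0,0,0],[0.085,0,0,0.01,0,0,0],[0.085,0,0,0.009,0,0,0],[0.085,0,0,0.003,0,0,0],[0.085,0,0,0,0,0,0],[0.0,0,0,0,0,0,0],[0.0,0,0,0,0,0,0],[0.0,0,0,0,0,0,0],[0.0,0,0,0,0,0,0],[0.0,0,0,0,0,0,0],[0.0,0,0,0,0,0,0]]}}

```text
time: 20.15
ee_pos: [0.5647, 0.2247, 0.0061]
orientation: [-0.0, 3.14, 0.001]
ft_force: [-0.8, 0.1, 6.9]
width: 0.0577
gripper_force: 42.9
```

Call:
{"op": "hand_motion", "data": {"steps": [[0,0,0,-0.02,0,0,0],[0,0,0,-0.02,0,0,0],[0,0,0,-0.02,0,0,0],[0,0,0,-0.02,0,0,0],[0,0,0,-0.02,0,0,0],[0,0,0,-0.02,0,0,0],[0,0,0,-0.02,0,0,0],[0,0.0065,-0.0255,0,0,0,0],[0,0.0065,-0.0255,0,0,0,0],[0,0.0065,-0.0255,0,0,0,0],[0,0.0065,-0.0255,0,0,0,0],[0,0.0065,-0.0255,0,0,0,0],[0,0.0065,-0.0255,0,0,0,0],[0,0.0065,-0.0255,0,0,0,0],[0,0.0065,-0.0255,0,0,0,0],[0,0,0,0,0,0,0],[0,0,0,0,0,0,0],[0,0,0,0,0,0,0]]}}

```text
time: 21.95
ee_pos: [0.512, 0.0211, 0.1451]
orientation: [0.001, -3.141, -0.001]
ft_force: [-0.3, 0.2, -0.1]
width: 0.0573
gripper_force: 43.0
```

Call:
{"op": "hand_motion", "data": {"steps": [[0,-0.001,0,0.01,0,0,0],[0,0,0,0.01,0,0,0],[0,0,0,0.006,0,0,0],[0,0,0,0.003,0,0,0],[0,0,0,0,0,0,0],[0,0,0,0,0,0,0],[0.07,0,0,0,0,0,0],[0.085,0,0,0,0,0,0],[0.085,0,0,0,0,0,0],[0.085,0,0,0,0,0,0],[0.085,0,0,0,0,0,0],[0.085,0,0,-0.02,0,0,0],[0.085,0,0,-0.02,0,0,0],[0.085,0,0,-0.02,0,0,0],[0.085,0,0,-0.02,0,0,0],[0.085,0,0,-0.02,0,0,0],[0.085,0,0,0,0,0,0],[0.085,0,0,0,0,0,0]]}}

```text
time: 23.75
ee_pos: [0.5131, 0.0205, 0.2163]
orientation: [-0.0, 3.141, -0.0]
ft_force: [0.1, -0.0, -1.1]
width: 0.085
gripper_force: 0.0
```

```bash
python3 look.py wrist;python3 tub.py pics/t2.png
```

```text
[0.5131 0.0205 0.2163]
wrist
 ('org', 558, -189, 33, 'ell', 558.5, -188.8, 59, 66)
 ('org', 497, -101, 31, 'ell', 497.9, -101.5, 59, 62)
 ('org', 433, -52, 30, 'ell', 432.9, -51.9, 58, 60)
 ('org', 362, 248, 30, 'ell', 358.7, 253.5, 18, 72)
 ('yel', 518, 22, 31, 'ell', 520.0, 21.7, 52, 64)
 ('yel', 439, -216, 31, 'ell', 439.1, -215.8, 61, 61)
```

View pics/t2.png

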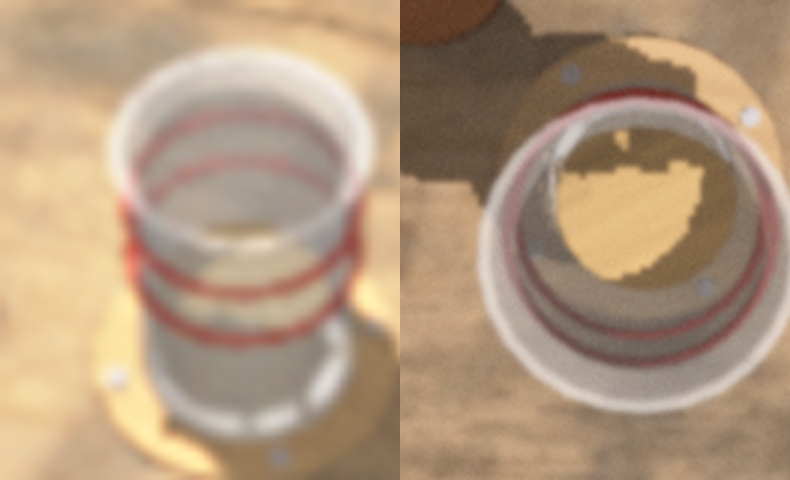

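The second disc is in, flat, and looks larger and nearer. Next is the orange disc at (0.433,-0.0515).

Call:
{"op": "hand_motion", "data": {"steps": [[0.085,0.016,-0.0145,0,0,0,0],[0.085,0.016,-0.0145,0,0,0,0],[0.085,0.016,-0.0145,0,0,0,0],[0.085,0.016,-0.0145,0,0,0,0],[0.085,0.016,-0.0145,0,0,0,0],[0.085,0,0,0.01,0,0,0],[0.085,0,0,0.024,0,0,0],[0.085,0,0,0.024,0,0,0],[0.085,0,0,0.024,0,0,0],[0.085,0,0,0.024,0,0,0],[0.085,0,0,0.024,0,0,0],[0.085,0,0,0.024,0,0,0],[0.085,0,0,0.014,0,0,0],[0.085,0,0,0,0,0,0],[0.085,0,0,0,0,0,0]]}}

```text
time: 25.4
ee_pos: [0.4329, -0.0515, 0.0477]
orientation: [0.0, -3.14, -0.001]
ft_force: [0.5, 0.3, -0.8]
width: 0.0849
gripper_force: 0.0
```

```bash
python3 look.py wrist
```

```text
[ 0.4329 -0.0515  0.0477]
wrist
 ('org', 491, -100, 30, 'ell', 491.0, -98.0, 50, 59)
 ('org', 432, -53, 31, 'ell', 432.0, -52.9, 58, 61)
 ('yel', 441, -209, 30, 'ell', 435.9, -239.9, 68, 119)
```

Call:
{"op": "hand_motion", "data": {"steps": [[0.085,0,-0.001,0.01,0,0,0],[0.085,0,0,0.01,0,0,0],[0.085,0,0,0.01,0,0,0],[0.085,0,0,0.009,0,0,0],[0.085,0,0,0.003,0,0,0],[0.085,0,0,0,0,0,0],[0.0,0,0,0,0,0,0],[0.0,0,0,0,0,0,0],[0.0,0,0,0,0,0,0],[0.0,0,0,0,0,0,0],[0.0,0,0,0,0,0,0],[0.0,0,0,0,0,0,0],[0,0,0,-0.02,0,0,0],[0,0,0,-0.02,0,0,0],[0,0,0,-0.02,0,0,0],[0,0,0,-0.02,0,0,0],[0,0,0,-0.02,0,0,0],[0,0,0,-0.02,0,0,0],[0,0,0,-0.02,0,0,0],[0,0,0,0,0,0,0]]}}

```text
time: 27.45
ee_pos: [0.4348, -0.0536, 0.1486]
orientation: [-0.001, 3.136, -0.003]
ft_force: [0.4, -0.2, -0.3]
width: 0.0578
gripper_force: 42.9
```

Call:
{"op": "hand_motion", "data": {"steps": [[0,-0.016,0.0147,0,0,0,0],[0,-0.016,0.0147,0,0,0,0],[0,-0.016,0.0147,0,0,0,0],[0,-0.016,0.0147,0,0,0,0],[0,-0.016,0.0147,0,0,0,0],[0,0,0,0,0,0,0],[0,0,0,0,0,0,0],[0,0,0,0,0,0,0]]}}

```text
time: 28.25
ee_pos: [0.512, 0.0202, 0.1455]
orientation: [0.0, -3.14, -0.0]
ft_force: [0.6, 0.5, -0.2]
width: 0.0573
gripper_force: 43.0
```

Call:
{"op": "hand_motion", "data": {"steps": [[0,-0.001,0.001,0.01,0,0,0],[0,0,0,0.01,0,0,0],[0,0,0,0.006,0,0,0],[0,0,0,0.004,0,0,0],[0,0,0,0,0,0,0],[0,0,0,0,0,0,0],[0.07,0,0,0,0,0,0],[0.085,0,0,0,0,0,0],[0.085,0,0,0,0,0,0],[0.085,0,0,0,0,0,0],[0.085,0,0,0,0,0,0],[0.085,0,0,-0.02,0,0,0],[0.085,0,0,-0.02,0,0,0],[0.085,0,0,-0.02,0,0,0],[0.085,0,0,-0.02,0,0,0],[0.085,0,0,-0.02,0,0,0],[0.085,0,0,0,0,0,0],[0.085,0,0,0,0,0,0]]}}

```text
time: 30.05
ee_pos: [0.5141, 0.0215, 0.2163]
orientation: [-0.0, 3.141, -0.0]
ft_force: [-0.1, 0.1, -0.1]
width: 0.0851
gripper_force: 0.0
```

```bash
python3 look.py wrist;python3 tub.py pics/t3.png
```

```text
[0.5141 0.0215 0.2163]
wrist
 ('org', 558, -189, 33, 'ell', 558.6, -188.7, 59, 66)
 ('org', 519, 19, 33, 'ell', 519.8, 18.6, 60, 66)
 ('org', 497, -102, 31, 'ell', 497.9, -101.7, 59, 62)
 ('org', 362, 249, 29, 'ell', 359.1, 254.0, 18, 69)
 ('yel', 439, -216, 31, 'ell', 439.2, -215.7, 61, 61)
```

View pics/t3.png

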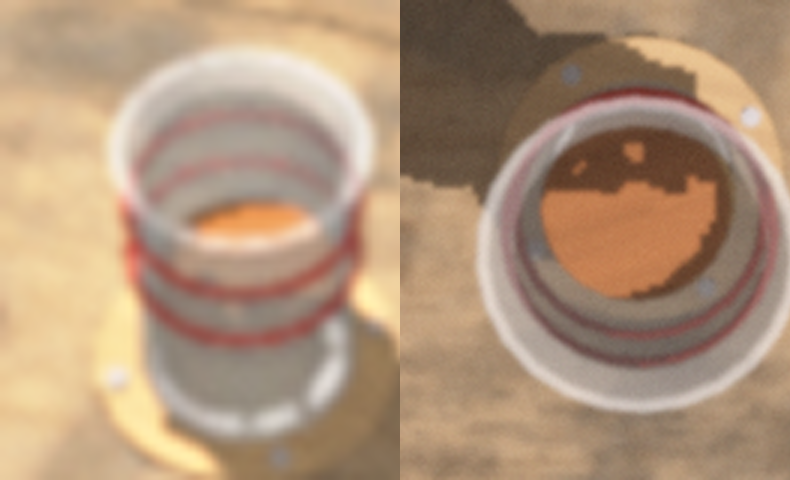

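The third disc is flat, with its top still below the lower red ring, so a fourth is needed. That will be the orange disc at (0.498,-0.1015).

Call:
{"op": "hand_motion", "data": {"steps": [[0.085,0.0027,-0.0205,0,0,0,0],[0.085,0.0027,-0.0205,0,0,0,0],[0.085,0.0027,-0.0205,0,0,0,0],[0.085,0.0027,-0.0205,0,0,0,0],[0.085,0.0027,-0.0205,0,0,0,0],[0.085,0.0027,-0.0205,0,0,0,0],[0.085,0,0,0.01,0,0,0],[0.085,0,0,0.024,0,0,0],[0.085,0,0,0.024,0,0,0],[0.085,0,0,0.024,0,0,0],[0.085,0,0,0.024,0,0,0],[0.085,0,0,0.024,0,0,0],[0.085,0,0,0.024,0,0,0],[0.085,0,0,0.014,0,0,0],[0.085,0,0,0,0,0,0],[0.085,0,0,0,0,0,0]]}}

```text
time: 31.8
ee_pos: [0.4974, -0.1008, 0.0477]
orientation: [0.001, -3.14, -0.001]
ft_force: [0.1, -0.7, 0.7]
width: 0.0851
gripper_force: 0.0
```

```bash
python3 look.py wrist
```

```text
[ 0.4974 -0.1008  0.0477]
wrist
 ('org', 498, -104, 31, 'ell', 498.0, -103.7, 59, 61)
 ('yel', 439, -216, 29, 'ell', 439.1, -215.2, 55, 59)
```

Call:
{"op": "hand_motion", "data": {"steps": [[0.085,0,-0.002,0.01,0,0,0],[0.085,0,0,0.01,0,0,0],[0.085,0,0,0.01,0,0,0],[0.085,0,0,0.009,0,0,0],[0.085,0,0,0.003,0,0,0],[0.085,0,0,0,0,0,0],[0.0,0,0,0,0,0,0],[0.0,0,0,0,0,0,0],[0.0,0,0,0,0,0,0],[0.0,0,0,0,0,0,0],[0.0,0,0,0,0,0,0],[0.0,0,0,0,0,0,0],[0,0,0,-0.02,0,0,0],[0,0,0,-0.02,0,0,0],[0,0,0,-0.02,0,0,0],[0,0,0,-0.02,0,0,0],[0,0,0,-0.02,0,0,0],[0,0,0,-0.02,0,0,0],[0,0,0,-0.02,0,0,0],[0,0,0,0,0,0,0]]}}

```text
time: 33.85
ee_pos: [0.4995, -0.1042, 0.1488]
orientation: [-0.0, 3.137, -0.003]
ft_force: [0.3, -0.2, -1.4]
width: 0.0574
gripper_force: 42.8
```

Call:
{"op": "hand_motion", "data": {"steps": [[0,-0.0026,0.0206,0,0,0,0],[0,-0.0026,0.0206,0,0,0,0],[0,-0.0026,0.0206,0,0,0,0],[0,-0.0026,0.0206,0,0,0,0],[0,-0.0026,0.0206,0,0,0,0],[0,-0.0026,0.0206,0,0,0,0],[0,0,0,0,0,0,0],[0,0,0,0,0,0,0],[0,0,0,0,0,0,0]]}}

```text
time: 34.75
ee_pos: [0.5131, 0.0195, 0.1457]
orientation: [-0.0, -3.141, 0.0]
ft_force: [-0.0, 0.1, -0.2]
width: 0.0578
gripper_force: 42.9
```

Call:
{"op": "hand_motion", "data": {"steps": [[0,0,0.0015,0.01,0,0,0],[0,0,0,0.01,0,0,0],[0,0,0,0.006,0,0,0],[0,0,0,0.004,0,0,0],[0,0,0,0,0,0,0],[0,0,0,0,0,0,0],[0.07,0,0,0,0,0,0],[0.085,0,0,0,0,0,0],[0.085,0,0,0,0,0,0],[0.085,0,0,0,0,0,0],[0.085,0,0,0,0,0,0],[0.085,0,0,-0.02,0,0,0],[0.085,0,0,-0.02,0,0,0],[0.085,0,0,-0.02,0,0,0],[0.085,0,0,-0.02,0,0,0],[0.085,0,0,-0.02,0,0,0],[0.085,0,0,0,0,0,0],[0.085,0,0,0,0,0,0]]}}

```text
time: 36.55
ee_pos: [0.5135, 0.0216, 0.2163]
orientation: [-0.0, 3.141, -0.0]
ft_force: [-0.1, 1.0, -1.0]
width: 0.0847
gripper_force: 0.0
```

```bash
python3 look.py wrist;python3 tub.py pics/t4.png
```

```text
[0.5135 0.0216 0.2163]
wrist
 ('org', 558, -189, 33, 'ell', 558.6, -188.7, 59, 66)
 ('org', 523, 19, 35, 'ell', 523.4, 18.9, 67, 69)
 ('org', 362, 248, 31, 'ell', 358.6, 256.6, 16, 80)
 ('yel', 439, -215, 31, 'ell', 439.3, -215.6, 61, 62)
```

View pics/t4.png

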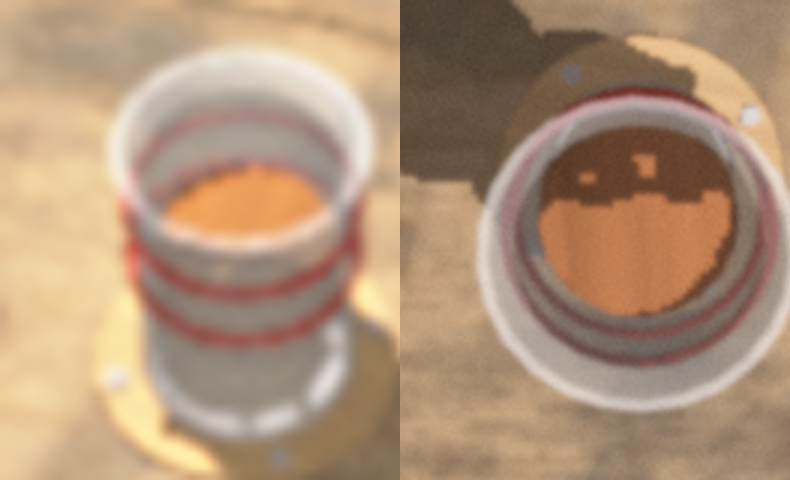

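Four discs are in flat, and the top's back edge sits just above the lower ring's back arc, so the stack is between the rings. Now I'll put the spares in the tray, starting with the one at (0.5586,-0.1887).

Call:
{"op": "hand_motion", "data": {"steps": [[0.085,-0.0056,-0.0263,0,0,0,0],[0.085,-0.0056,-0.0263,0,0,0,0],[0.085,-0.0056,-0.0263,0,0,0,0],[0.085,-0.0056,-0.0263,0,0,0,0],[0.085,-0.0056,-0.0263,0,0,0,0],[0.085,-0.0056,-0.0263,0,0,0,0],[0.085,-0.0056,-0.0263,0,0,0,0],[0.085,-0.0056,-0.0263,0,0,0,0],[0.085,0,0,0.01,0,0,0],[0.085,0,0,0.024,0,0,0],[0.085,0,0,0.024,0,0,0],[0.085,0,0,0.024,0,0,0],[0.085,0,0,0.024,0,0,0],[0.085,0,0,0.024,0,0,0],[0.085,0,0,0.024,0,0,0],[0.085,0,0,0.014,0,0,0],[0.085,0,0,0,0,0,0],[0.085,0,0,0,0,0,0]]}}

```text
time: 38.5
ee_pos: [0.5583, -0.1885, 0.0484]
orientation: [0.001, -3.141, -0.0]
ft_force: [0.8, -0.4, -0.5]
width: 0.0852
gripper_force: 0.0
```

```bash
python3 look.py wrist
```

```text
[ 0.5583 -0.1885  0.0484]
wrist
 ('org', 560, -193, 31, 'ell', 560.0, -192.7, 58, 61)
 ('yel', 442, -217, 30, 'ell', 439.9, -216.9, 59, 61)
```

Call:
{"op": "hand_motion", "data": {"steps": [[0.085,-0.001,-0.003,0.01,0,0,0],[0.085,0,0,0.01,0,0,0],[0.085,0,0,0.01,0,0,0],[0.085,0,0,0.009,0,0,0],[0.085,0,0,0.003,0,0,0],[0.085,0,0,0,0,0,0],[0.0,0,0,0,0,0,0],[0.0,0,0,0,0,0,0],[0.0,0,0,0,0,0,0],[0.0,0,0,0,0,0,0],[0.0,0,0,0,0,0,0],[0.0,0,0,0,0,0,0],[0,0,0,-0.02,0,0,0],[0,0,0,-0.02,0,0,0],[0,0,0,-0.02,0,0,0],[0,0,0,0,0,0,0],[0,0,0,0,0,0,0]]}}

```text
time: 40.25
ee_pos: [0.5591, -0.1917, 0.066]
orientation: [-0.0, 3.142, -0.0]
ft_force: [-0.6, 0.3, -1.1]
width: 0.057
gripper_force: 42.9
```

Call:
{"op": "hand_motion", "data": {"steps": [[0,0.0016,-0.024,0,0,0,0],[0,0.0016,-0.024,0,0,0,0],[0,0.0016,-0.024,0,0,0,0],[0,0.0016,-0.024,0,0,0,0],[0,0.0016,-0.024,0,0,0,0],[0,0.0016,-0.024,0,0,0,0],[0,0.0016,-0.024,0,0,0,0],[0,0,0,0,0,0,0],[0,0,0,0,0,0,0],[0,0,0,0,0,0,0]]}}

```text
time: 41.25
ee_pos: [0.5475, -0.3584, 0.0651]
orientation: [0.001, -3.14, -0.003]
ft_force: [0.4, -0.2, -0.6]
width: 0.0572
gripper_force: 42.9
```

```bash
python3 look.py wrist top
```

```text
[ 0.5475 -0.3584  0.0651]
wrist
 ('yel', 448, -230, 25, 'ell', 450.2, -233.7, 19, 52)
top
 ('org', 521, 19, 30, 'ell', 521.5, 18.5, 56, 59)
 ('yel', 488, -529, 29, 'ell', 485.1, -531.3, 37, 59)
```

Call:
{"op": "hand_motion", "data": {"steps": [[0,0,-0.002,0.015,0,0,0],[0,0,0,0.015,0,0,0],[0,0,0,0.01,0,0,0],[0,0,0,0.006,0,0,0],[0,0,0,0.003,0,0,0],[0,0,0,0,0,0,0],[0,0,0,0,0,0,0],[0.07,0,0,0,0,0,0],[0.085,0,0,0,0,0,0],[0.085,0,0,0,0,0,0],[0.085,0,0,0,0,0,0],[0.085,0,0,-0.02,0,0,0],[0.085,0,0,-0.025,0,0,0],[0.085,0,0,-0.025,0,0,0],[0.085,0,0,-0.025,0,0,0],[0.085,0,0,-0.025,0,0,0],[0.085,0,0,-0.025,0,0,0],[0.085,0,0,0,0,0,0],[0.085,0,0,0,0,0,0]]}}

```text
time: 43.25
ee_pos: [0.5483, -0.3619, 0.1628]
orientation: [-0.0, 3.141, -0.001]
ft_force: [0.5, 0.7, -0.2]
width: 0.085
gripper_force: 0.0
```

```bash
python3 look.py wrist; python3 -c "
from h import *
c=ctrl.capture('wrist');cv2.imwrite('pics/tr.png',c['pixels'])"
```

```text
[ 0.5483 -0.3619  0.1628]
wrist
 ('org', 550, -362, 30, 'ell', 550.0, -362.1, 58, 60)
 ('yel', 440, -217, 30, 'ell', 440.1, -216.8, 60, 61)
```

View pics/tr.png

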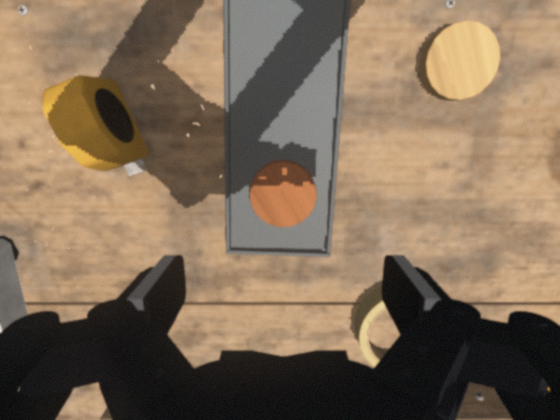

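The disc lies flat in the tray at pixel (283,193). The last spare is at (0.440,-0.217).

Call:
{"op": "hand_motion", "data": {"steps": [[0.085,0.0155,0.0207,0,0,0,0],[0.085,0.0155,0.0207,0,0,0,0],[0.085,0.0155,0.0207,0,0,0,0],[0.085,0.0155,0.0207,0,0,0,0],[0.085,0.0155,0.0207,0,0,0,0],[0.085,0.0155,0.0207,0,0,0,0],[0.085,0.0155,0.0207,0,0,0,0],[0.085,0,0,0.02,0,0,0],[0.085,0,0,0.025,0,0,0],[0.085,0,0,0.025,0,0,0],[0.085,0,0,0.025,0,0,0],[0.085,0,0,0.02,0,0,0],[0.085,0,0,0,0,0,0],[0.085,0,0,0,0,0,0]]}}

```text
time: 44.75
ee_pos: [0.439, -0.2164, 0.0467]
orientation: [0.0, -3.14, -0.002]
ft_force: [-0.9, 0.4, 0.5]
width: 0.0848
gripper_force: 0.0
```

```bash
python3 look.py wrist
```

```text
[ 0.439  -0.2164  0.0467]
wrist
 ('yel', 440, -217, 30, 'ell', 440.5, -216.6, 58, 60)
```

Call:
{"op": "hand_motion", "data": {"steps": [[0.085,-0.001,0,0.01,0,0,0],[0.085,0,0,0.01,0,0,0],[0.085,0,0,0.01,0,0,0],[0.085,0,0,0.008,0,0,0],[0.085,0,0,0.003,0,0,0],[0.085,0,0,0,0,0,0],[0.0,0,0,0,0,0,0],[0.0,0,0,0,0,0,0],[0.0,0,0,0,0,0,0],[0.0,0,0,0,0,0,0],[0.0,0,0,0,0,0,0],[0.0,0,0,0,0,0,0],[0,0,0,-0.02,0,0,0],[0,0,0,-0.02,0,0,0],[0,0,0,-0.02,0,0,0],[0,0,0,0,0,0,0],[0,0,0,0,0,0,0]]}}

```text
time: 46.5
ee_pos: [0.4406, -0.2169, 0.0662]
orientation: [-0.0, 3.141, -0.001]
ft_force: [-1.3, 0.3, -1.3]
width: 0.0577
gripper_force: 43.0
```

Call:
{"op": "hand_motion", "data": {"steps": [[0,0.0092,-0.024,0,0,0,0],[0,0.0092,-0.024,0,0,0,0],[0,0.0092,-0.024,0,0,0,0],[0,0.0092,-0.024,0,0,0,0],[0,0.0092,-0.024,0,0,0,0],[0,0.0092,-0.024,0,0,0,0],[0,0,0,0,0,0,0],[0,0,0,0,0,0,0],[0,0,0,0,0,0,0]]}}

```text
time: 47.4
ee_pos: [0.3851, -0.3595, 0.0653]
orientation: [0.001, -3.14, -0.003]
ft_force: [0.4, 0.6, -0.0]
width: 0.0573
gripper_force: 43.0
```

Call:
{"op": "hand_motion", "data": {"steps": [[0,0,0,0.015,0,0,0],[0,0,0,0.015,0,0,0],[0,0,0,0.01,0,0,0],[0,0,0,0.006,0,0,0],[0,0,0,0.003,0,0,0],[0,0,0,0,0,0,0],[0,0,0,0,0,0,0],[0.07,0,0,0,0,0,0],[0.085,0,0,0,0,0,0],[0.085,0,0,0,0,0,0],[0.085,0,0,0,0,0,0],[0.085,0,0,-0.02,0,0,0],[0.085,0,0,-0.03,0,0,0],[0.085,0,0,-0.03,0,0,0],[0.085,0,0,-0.03,0,0,0],[0.085,0,0,-0.03,0,0,0],[0.085,0,0,-0.03,0,0,0],[0.085,0,0,-0.03,0,0,0],[0.085,0,0,-0.03,0,0,0],[0.085,0,0,0,0,0,0]]}}

```text
time: 49.4
ee_pos: [0.3868, -0.3628, 0.252]
orientation: [-0.001, 3.137, -0.011]
ft_force: [0.7, 0.7, 0.6]
width: 0.0846
gripper_force: 0.0
```

```bash
python3 look.py wrist
```

```text
[ 0.3868 -0.3628  0.252 ]
wrist
 ('org', 576, -367, 32, 'ell', 576.4, -366.2, 59, 64)
 ('yel', 489, -535, 29, 'ell', 488.3, -536.0, 38, 55)
 ('yel', 385, -361, 30, 'ell', 385.2, -360.9, 58, 60)
```

Call:
{"op": "hand_motion", "data": {"steps": [[0.085,-0.0041,0.0364,0,0,0,0],[0.085,-0.0041,0.0364,0,0,0,0],[0.085,-0.0041,0.0364,0,0,0,0],[0.085,-0.0041,0.0364,0,0,0,0],[0.085,-0.0041,0.0364,0,0,0,0],[0.085,-0.0041,0.0364,0,0,0,0],[0.085,-0.0041,0.0364,0,0,0,0],[0.085,-0.0041,0.0364,0,0,0,0],[0.085,-0.0041,0.0364,0,0,0,0],[0.085,-0.0041,0.0364,0,0,0,0],[0.085,-0.0041,0.0364,0,0,0,0],[0.085,-0.0041,0.0364,0,0,0,0],[0.085,-0.0041,0.0364,0,0,0,0],[0.085,-0.0041,0.0364,0,0,0,0],[0.085,-0.0041,0.0364,0,0,0,0],[0.085,-0.0041,0.0364,0,0,0,0],[0.085,-0.0041,0.0364,0,0,0,0],[0.085,-0.0041,0.0364,0,0,0,0],[0.085,-0.0041,0.0364,0,0,0,0],[0.085,0,0,0,0,0,0]]}}

```text
time: 51.45
ee_pos: [0.4623, 0.3342, 0.2452]
orientation: [0.006, -3.139, -0.001]
ft_force: [-0.1, 0.3, -0.6]
width: 0.0852
gripper_force: 0.0
```

Call:
{"op": "hand_motion", "data": {"steps": [[0.085,0,0,0,0,0,0],[0.085,0,0,0,0,0,0]]}}

```text
time: 51.65
ee_pos: [0.4627, 0.3297, 0.2463]
orientation: [-0.0, -3.14, 0.002]
ft_force: [-0.5, -0.3, -0.0]
width: 0.085
gripper_force: 0.0
```

Call:
{"op": "hand_motion", "data": {"steps": [[0.085,0,0.001,0.02,0,0,0],[0.085,0,0,0.02,0,0,0],[0.085,0,0,0.02,0,0,0],[0.085,0,0,0.02,0,0,0],[0.085,0,0,0.02,0,0,0],[0.085,0,0,0.015,0,0,0],[0.085,0,0,0.012,0,0,0],[0.085,0,0,0,0,0,0],[0,0,0,0,0,0,0],[0,0,0,0,0,0,0],[0,0,0,0,0,0,0],[0,0,0,0,0,0,0],[0,0,0,0,0,0,0],[0,0,0,0,0,0,0],[0,0,0,0,0,0,0],[0,0,0,0,0,0,0]], "force": 50}}

```text
time: 53.25
ee_pos: [0.4637, 0.3312, 0.1212]
orientation: [-0.001, 3.14, -0.001]
ft_force: [-0.5, -3.6, 5.2]
width: 0.0286
gripper_force: 49.2
```

Call:
{"op": "hand_motion", "data": {"steps": [[0,0,0,-0.01,0,0,0],[0,0,0,-0.015,0,0,0],[0,0,0,-0.02,0,0,0],[0,0,0,-0.02,0,0,0],[0,0,0,-0.02,0,0,0],[0,0,0,-0.02,0,0,0],[0,0,0,-0.02,0,0,0],[0,0,0,-0.02,0,0,0],[0,0,0,0,0,0,0],[0,0,0,0,0,0,0]]}}

```text
time: 54.25
ee_pos: [0.4628, 0.3319, 0.2648]
orientation: [0.001, -3.141, -0.0]
ft_force: [-1.1, -1.0, -4.4]
width: 0.0289
gripper_force: 49.7
```

Call:
{"op": "hand_motion", "data": {"steps": [[0,-0.0042,-0.0259,0,0,0,0],[0,-0.0042,-0.0259,0,0,0,0],[0,-0.0042,-0.0259,0,0,0,0],[0,-0.0042,-0.0259,0,0,0,0],[0,-0.0042,-0.0259,0,0,0,0],[0,-0.0042,-0.0259,0,0,0,0],[0,-0.0042,-0.0259,0,0,0,0],[0,-0.0042,-0.0259,0,0,0,0],[0,-0.0042,-0.0259,0,0,0,0],[0,-0.0042,-0.0259,0,0,0,0],[0,-0.0042,-0.0259,0,0,0,0],[0,-0.0042,-0.0259,0,0,0,0],[0,0,0,0.015,0,0,0],[0,0,0,0,0,0,0],[0,0,0,0,0,0,0],[0,0,0,0,0,0,0]]}}

```text
time: 55.85
ee_pos: [0.5135, 0.0215, 0.2502]
orientation: [0.002, -3.141, -0.0]
ft_force: [0.2, -0.1, -4.0]
width: 0.0288
gripper_force: 50.9
```

Call:
{"op": "hand_motion", "data": {"steps": [[0,0,0,0.005,0,0,0],[0,0,0,0.005,0,0,0],[0,0,0,0.005,0,0,0],[0,0,0,0.005,0,0,0],[0,0,0,0.005,0,0,0],[0,0,0,0.005,0,0,0],[0,0,0,0.005,0,0,0],[0,0,0,0,0,0,0]]}}

```text
time: 56.65
ee_pos: [0.5131, 0.021, 0.2144]
orientation: [0.0, -3.14, -0.0]
ft_force: [-0.5, 0.2, -3.9]
width: 0.0283
gripper_force: 51.0
```

Call:
{"op": "hand_motion", "data": {"steps": [[0,0,0,0.005,0,0,0],[0,0,0,0.005,0,0,0],[0,0,0,0.005,0,0,0],[0,0,0,0.004,0,0,0],[0,0,0,0.002,0,0,0],[0,0,0,0,0,0,0],[0,0,0,0,0,0,0]]}}

```text
time: 57.35
ee_pos: [0.5138, 0.0209, 0.1944]
orientation: [-0.0, 3.141, -0.0]
ft_force: [-0.7, -0.3, -3.9]
width: 0.0283
gripper_force: 51.0
```

Call:
{"op": "hand_motion", "data": {"steps": [[0,0,0,0.001,0,0,0],[0,0,0,0.001,0,0,0],[0,0,0,0.001,0,0,0],[0,0,0,0,0,0,0],[0,0,0,0,0,0,0]]}}

```text
time: 57.85
ee_pos: [0.5136, 0.0209, 0.1913]
orientation: [-0.0, 3.142, -0.0]
ft_force: [0.2, 0.1, -4.0]
width: 0.0288
gripper_force: 51.0
```

Call:
{"op": "hand_motion", "data": {"steps": [[0,0,0,0.001,0,0,0],[0,0,0,0.001,0,0,0],[0,0,0,0,0,0,0],[0,0,0,0,0,0,0]]}}

```text
time: 58.25
ee_pos: [0.5146, 0.0208, 0.191]
orientation: [-0.0, 3.139, -0.001]
ft_force: [-1.5, -0.8, 6.7]
width: 0.0283
gripper_force: 51.6
```

Contact came exactly at the height for a 70 mm stack. I'll release, withdraw and look.

Call:
{"op": "hand_motion", "data": {"steps": [[0.085,0,0,0,0,0,0],[0.085,0,0,0,0,0,0],[0.085,0,0,0,0,0,0],[0.085,0,0,0,0,0,0],[0.085,0,0,0,0,0,0],[0.085,0,0,-0.02,0,0,0],[0.085,0,0,-0.02,0,0,0],[0.085,0,0,-0.02,0,0,0],[0.085,0,0,-0.02,0,0,0],[0.085,0,0,-0.02,0,0,0],[0.085,0,-0.035,0,0,0,0],[0.085,0,-0.035,0,0,0,0],[0.085,0,-0.035,0,0,0,0],[0.085,0,-0.035,0,0,0,0],[0.085,0,-0.035,0,0,0,0],[0.085,0,-0.035,0,0,0,0],[0.085,0,-0.035,0,0,0,0],[0.085,0,-0.035,0,0,0,0],[0.085,0,0,0,0,0,0],[0.085,0,0,0,0,0,0]]}}

```text
time: 60.25
ee_pos: [0.5134, -0.2596, 0.2887]
orientation: [-0.002, -3.141, -0.002]
ft_force: [-0.1, 0.9, 0.4]
width: 0.0848
gripper_force: 0.0
```

```bash
python3 look.py wrist; python3 - <<'E'
from h import *
s=ctrl.capture("scene"); w=ctrl.capture("wrist"); u=proj(s,(.513,.021,.1)).astype(int)
a=cv2.resize(s["pixels"][u[1]-40:u[1]+40,u[0]-30:u[0]+30],(300,400),interpolation=cv2.INTER_CUBIC)
p=np.array([proj(w,(x,y,0.01)) for x in(.31,.62) for y in(-.42,-.3)]); lo=np.clip(p.min(0),0,None).astype(int); hi=p.max(0).astype(int)
b=w["pixels"][lo[1]:hi[1],lo[0]:hi[0]]; print(b.shape); b=cv2.resize(b,(480,400),interpolation=cv2.INTER_CUBIC)
cv2.imwrite("pics/end.png",np.hstack([a,b]))
E
```

```text
[ 0.5134 -0.2596  0.2887]
wrist
 ('org', 577, -365, 31, 'ell', 577.0, -365.5, 58, 61)
 ('yel', 754, -116, 24, 'ell', 754.3, -116.5, 39, 49)
 ('yel', 550, 0, 26, 'ell', 550.5, -0.1, 16, 54)
 ('yel', 385, -360, 30, 'ell', 385.0, -358.6, 56, 59)
(245, 114, 3)
```

View pics/end.png

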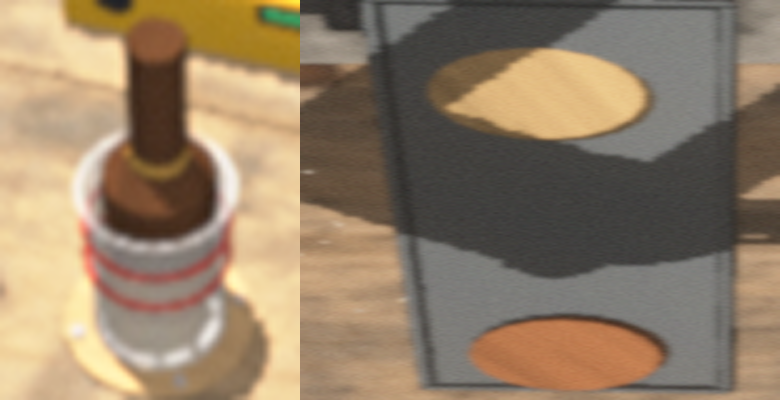

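The ram stands upright in the tube on the stack, and both spares lie in the tray. The orange one has been knocked about 26 mm along the tray, but it is still inside, against the end wall.

```bash
python3 -c "
from plant import ctrl
print(ctrl.job_done())"
```

```text
the job is handed in; nothing more can be done
None
```

The job is handed in, with no verdict returned: the ram stands upright in the tube on four discs, whose top lies between the red rings, and both spare discs are in the grey tray. One spare was knocked about 26 mm during the run and now rests against the tray's end wall; it looked flat there, but I did not re-seat it.

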